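# Park the jogging block handle-out against the backstop

### The arm

A 6-joint arm with a two-finger parallel gripper is mounted at the origin on the work surface. World frame = base frame: x ahead of the robot, y to its left, z up, the work surface at z = 0. Lengths are in mm, angles in rad, forces in N, time in s.
With the tool pointing down it reaches from about 350 to 725 mm from the base axis. Payload 6 kg.
Tool frame: the origin (TCP) lies midway between the tips of the shut fingers; the grasp point (between the pads) lies 19 mm behind it; z points along the fingers, y is the line along which they close (so a half turn about z gives the same grasp; the last joint's range is limited). The gripper opens to 85 mm and grips with 20 to 120 N. Pads are 22 mm wide; open, the fingers measure 114 mm over their backs; the gripper's body (76 mm by 85 mm) begins 54 mm behind the grasp point. The pads swing forward as they close: fully open they stand 13 mm farther back than shut.
Start: joints at [1.545, 0.04, 0.085, 0, -1.615, -0.334], TCP at [211.225, 561.567, 231.261] pointing down, gripper open.
Joint ranges: [-2.56, 2.56], [-1.29, 2.01], [-1.08, 1.49], [-3.29, 1.98], [-2.81, -0.18], [-2.99, 2.99]. Speed limits (rad/s): [2.57, 2.57, 3.01, 3.14, 3.14, 3.14].

### API

Orientations are given as a 3x3 rotation matrix whose columns are the frame's x, y, z axes.
In Python, from workcell import env gives the robot as it stands.
- The arm moves only by the shell command python3 -m pendant 'ROWS'. ROWS is JSON, a list of rows, each a list of 5 numbers: the shift along the world's x, y, z in units of 0.25 m (1.0 is 0.25 m), then the turn about the world's z in units of 180 degrees (1.0 is 180 degrees), then the closure, from -1 (fully open) to 1 (shut). In form: [[dx, dy, dz, spin, gripper], ...]. A call has exactly 10 rows; each row is the pose to reach, as a shift and turn from the pose commanded when the call began, turning the shorter way round; what a row does not reach only later rows make up. A row lasts 1/8 s, in which the tool goes at most 62.5 mm and 10.7 degrees, less where a joint would pass 70% of its speed; a pose out of reach is approached as far as the arm can. A call with a number of a shift or a turn outside -1 to 1 is refused whole. A call with a gripper value outside its range is refused whole. The fingers move at their own pace and stop on an object; the grip force is fixed at half the most. Time passes only in rows, so rows that repeat a pose let the fingers close, or fill a call up. It gives the time, the measured TCP pose, the force, the opening and the grip force at its end, in the units of the state.
- env.observe(): the state, without advancing time (a new reading comes with each control period).
- env.grab_frame(name): name is "scene" or "side" or "wrist"; returns the picture (420x560x3 uint8, red, green, blue); there is no depth.
- env.camera_params(name): a dict with "fx", "fy", "cx", "cy" (pixels), "T" (4x4, takes a point from camera to world coordinates); the wrist camera has in their place "mount" (4x4, takes a point from camera to tool coordinates, whose origin is the TCP and whose axes are the flange's). Camera axes: x right, y down, z forward; pixel columns grow to the right and rows downward; lengths in mm; the calibration is good to about 2 mm. The wrist camera is an equidistant fisheye: a pixel r from the principal point sees the ray r / f radians off the axis. A picture is of the moment at which its call begins: read the wrist's pose just before it. camera_params takes no time and is no camera call.
- env.hand_in(): hands the job in; it is judged then, once.
The state is a dict: "time_s": time; "joints": joint angles; "dq": joint speeds; "joint_efforts": joint torques, N m; "position": TCP position; "eef_rot": TCP orientation; "contact_force": force on the tool from outside, world axes, zero at the start; "moment": the same for the moment, N m; "width": opening from 0.0 (shut) to 1.0 (fully open); "grip_force": force on a finger pad.
Only numpy, scipy, OpenCV 4.12 (cv2) and the standard library are available. Lean on these libraries where they do the work, as an engineer would, in place of code of your own. Each camera call takes 0.05 s, during which the arm holds its last target. There are 200 camera calls.

### The job

Slide the loose wooden jogging block across the table, without lifting or tipping it, and park it in the free stretch of the grey backstop fence, roughly midway between the two things already standing there: its flat tall face flush against the fence along its whole width, its handle facing out, away from the fence. Do not disturb the other things on the table.

Things in the scene. Friction and masses are not known exactly. Their poses are not given: they have to be found in the camera images.
- jogger: loose wooden jogging block, 280-560 g, L-shaped: base 150 (x) x 90 (y) x 20 mm high; upright board 20 thick, to 68 high, along its +y edge; bar handle 16 thick, to 64 high, at x=0 on the -y side of the upright. Origin: centre of underside. Flat face at y=+45 (looks to +y), handle-side base edge at y=-45. Centre of mass about 10 mm to +y. Starts within 1.2 rad of its final heading
- face_left (a point): point on the block's flat face at its -x end, 10 mm above its underside (block frame -75, 45, 10 mm)
- face_right (a point): point on the block's flat face at its +x end, 10 mm above its underside (block frame 75, 45, 10 mm)
- fence: fixed grey steel fence 600 long (x), 12 thick, 100 mm high. Origin: on the table, mid-length, in its front face, which is its plane y=0; the block comes from the -y side. Free stretch: 320 mm, centred on x=0, between the parked block and the carton. A parked block has the fence's heading, its origin 45 mm to -y of the face
- parked: a bystander: another jogging block of the same shape but only 110 mm wide, already parked against the fence at one end of the free stretch; same frame as the loose one. Loose: do not push it.
- carton: a bystander: a cardboard carton 110 by 88 by 65 mm against the fence at the other end of the free stretch; origin centre of underside, x along the fence. Loose.
- oil: a bystander: a small white plastic bottle, 48 mm diameter, 130 mm tall, standing; origin centre of its underside
- tape: a bystander: an empty cardboard tape core lying flat, 90 mm outside diameter, 30 mm high; origin centre of its underside
Mind the look-alikes: they are no part of the job. What is shaped like the jogger but red is not meant.

How it is judged:
By the outcome, as a careful person would: the job done as asked, in the order asked, and still so for the second after the job is handed in, with the robot touching nothing.
It also fails if it takes over 70 s, if anything falls off the work surface, if the arm or the gripper's body presses on something with over 40 N, if the wrist force passes 120 N, or if a joint passes its speed limit or range.

## Working session

There is one attempt and no reset: what is moved stays moved. The work goes in short steps, Python scripts to look and compute and a shell command to move; the robot and the scene stay as the last step left them, time stands still between calls to the robot, and variables do not carry over. Pictures are saved under pics/ and viewed, at most 10 in all, crops included, and the job is handed in when it is done.

```bash
mkdir -p pics; ls
python3 - <<'E'
from workcell import env
import cv2,numpy as np
np.set_printoptions(precision=3,suppress=True)
for n in("scene","side"):
    im=env.grab_frame(n); cv2.imwrite(f"pics/{n}0.png",im[:,:,::-1])
    p=env.camera_params(n); print(n,p['fx'],p['fy'],p['cx'],p['cy']); print(np.array(p['T']))
o=env.observe(); print(o['time_s'],o['position'],np.array(o['eef_rot']),o['width'])
E
```

```text
pics
scene 507.7556935403693 507.7556935403693 284.88424467196313 211.2781154621808
[[  -0.063    0.644   -0.762 1498.719]
 [   0.998    0.057   -0.035  -32.143]
 [   0.021   -0.763   -0.647  873.86 ]
 [   0.       0.       0.       1.   ]]
side 489.2976834888614 489.2976834888614 280.68172634509153 208.30701014854424
[[   0.99    -0.104    0.1    396.198]
 [  -0.144   -0.744    0.652 -866.216]
 [   0.007   -0.66    -0.752  948.309]
 [   0.       0.       0.       1.   ]]
0.1 [211.071 561.337 230.372] [[ 0.936 -0.352 -0.   ]
 [-0.352 -0.936 -0.002]
 [ 0.     0.002 -1.   ]] 1.001946764903806
```

View pics/scene0.png

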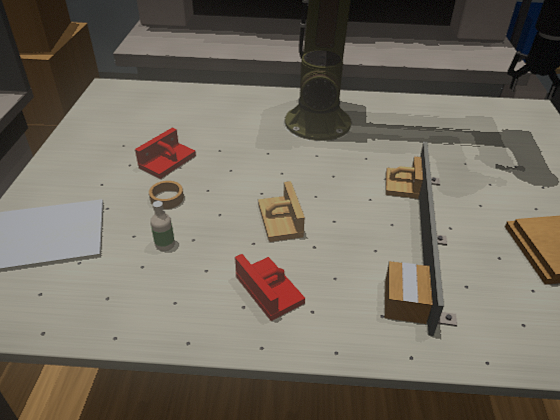

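View pics/side0.png

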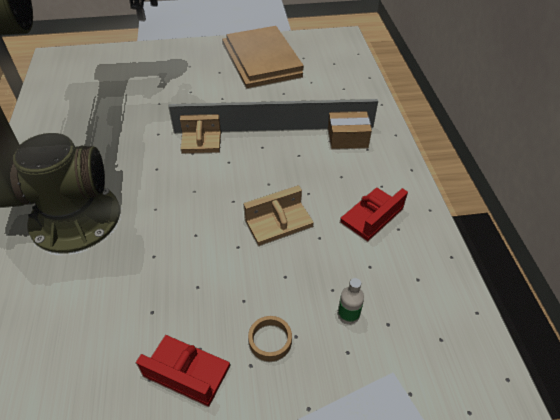

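Candidates in scene/side pixels:
- Wooden L-block at (281,212)/(279,217).
- Wooden parked block at (404,180)/(201,135), standing against the fence, so a bystander.
- Red blocks at (165,152)/(184,370) and (268,285)/(374,212).

I choose the free wooden block in mid-table. Next are close crops with the corners.

Run:
```python
import cv2
a=cv2.imread('pics/scene0.png')[130:340,220:460]; b=cv2.imread('pics/side0.png')[90:250,165:385]
cv2.imwrite('pics/sc_crop.png',cv2.resize(a,None,fx=2.8,fy=2.8,interpolation=cv2.INTER_CUBIC))
cv2.imwrite('pics/sd_crop.png',cv2.resize(b,None,fx=3.6,fy=3.6,interpolation=cv2.INTER_CUBIC))
```

```text
(no output)
```

View pics/sc_crop.png

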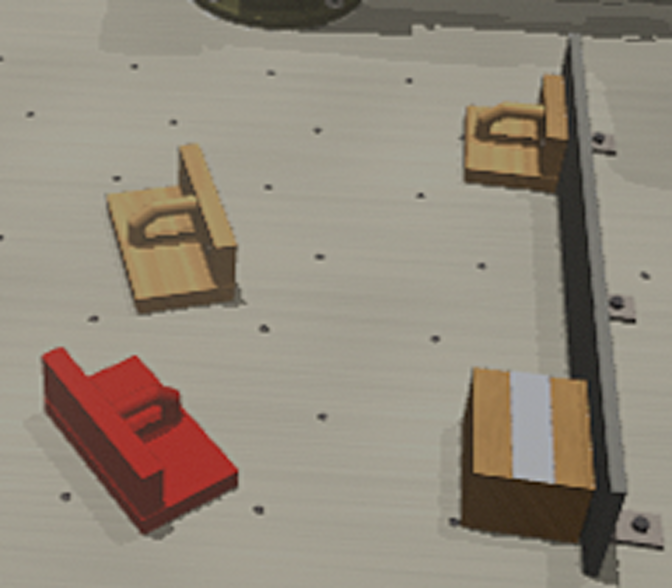

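View pics/sd_crop.png

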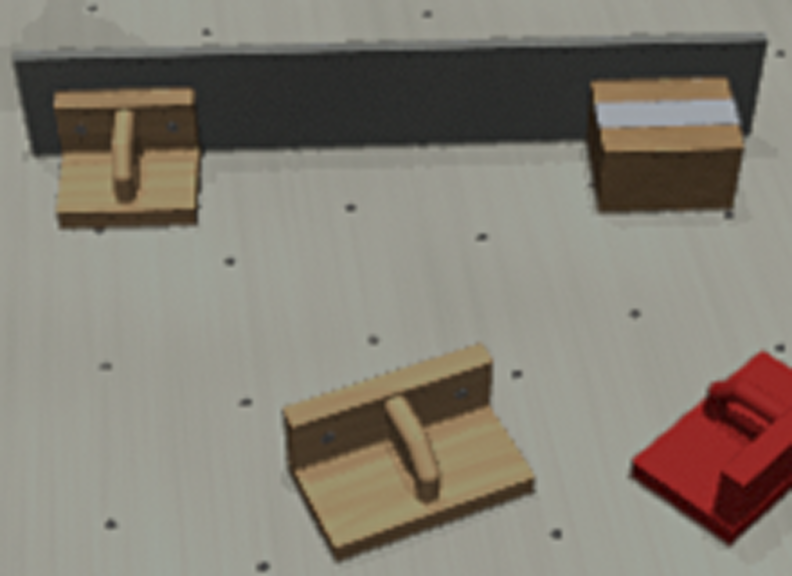

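The crops confirm the choice: a natural-wood, full-width block whose flat face already looks toward the fence, with the handle out. Side-crop corners: upright top back (285,410) and (487,345), base bottom front (337,560) and (533,490), fence foot (200,155) to (588,140).

```bash
cat > h.py <<'E'
import numpy as np
from workcell import env
np.set_printoptions(precision=1,suppress=True)
def plane(n,u,v,z):
    p=env.camera_params(n);T=np.array(p['T'])
    d=T[:3,:3]@np.array([(u-p['cx'])/p['fx'],(v-p['cy'])/p['fy'],1]);c=T[:3,3]
    return c+d*(z-c[2])/d[2]
sd=lambda u,v,z:plane('side',165+(u+.5)/3.6-.5,90+(v+.5)/3.6-.5,z)
sc=lambda u,v,z:plane('scene',220+(u+.5)/2.8-.5,130+(v+.5)/2.8-.5,z)
def rep(t,a,b):
    d=b-a; print(t,a,b,'len %.1f ang %.2f'%(np.hypot(*d[:2]),np.degrees(np.arctan2(d[1],d[0]))))
E
python3 - <<'E'
from h import *
rep('top back sd',sd(285,410,68),sd(487,345,68))
rep('top front sd',sd(289,426,68),sd(491,362,68))
rep('base front top sd',sd(335,545,20),sd(533,478,20))
rep('base front bot sd',sd(337,560,0),sd(533,490,0))
rep('top back sc',sc(198,145,68),sc(236,245,68))
rep('top front sc',sc(179,150,68),sc(213,250,68))
rep('base front top sc',sc(107,196,20),sc(137,302,20))
rep('base right bot sc (toward y)',sc(139,314,0),sc(234,299,0))
rep('handle sd (out) top',sd(427,490,25),sd(398,400,64))
rep('fence foot sd',sd(200,155,0),sd(588,140,0))
rep('fence top front sd',sd(15,61,100),sd(765,48,100))
rep('fence top back sd',sd(15,52,100),sd(765,38,100))
rep('fence top front sc',sc(570,40,100),sc(611,493,100))
rep('fence top back sc',sc(580,40,100),sc(626,493,100))
rep('parked top back sd',sd(54,94,68),sd(193,90,68))
rep('parked base front top sd',sd(58,214,20),sd(197,208,20))
rep('parked base front top sc',sc(467,108,20),sc(466,172,20))
rep('carton top front sd',sd(602,152,65),sd(741,150,65))
rep('carton left top sc',sc(476,368,65),sc(473,475,65))
E
```

```text
top back sd [427.3 -75.   68. ] [571.7 -34.   68. ] len 150.1 ang 15.84
top front sd [428.6 -89.6  68. ] [571.7 -50.4  68. ] len 148.4 ang 15.32
base front top sd [ 450.4 -155.9   20. ] [ 591.1 -117.5   20. ] len 145.8 ang 15.29
base front bot sd [ 451.5 -153.4    0. ] [ 593.2 -112.     0. ] len 147.7 ang 16.28
top back sc [426.2 -68.8  68. ] [566.9 -28.1  68. ] len 146.5 ang 16.14
top front sc [435.6 -86.2  68. ] [575.2 -47.7  68. ] len 144.8 ang 15.41
base front top sc [ 450.9 -153.    20. ] [ 595.1 -111.7   20. ] len 150.0 ang 16.00
base right bot sc (toward y) [ 589.2 -110.4    0. ] [562.6 -27.   -0. ] len 87.5 ang 107.71
handle sd (out) top [ 517.  -121.9   25. ] [504.  -72.9  64. ] len 50.7 ang 104.81
fence foot sd [386.9 278.1   0. ] [709.4 253.3   0. ] len 323.4 ang -4.39
fence top front sd [251.9 290.3 100. ] [838.8 227.1 100. ] len 590.3 ang -6.14
fence top back sd [251.9 301.9 100. ] [842.4 239.8 100. ] len 593.8 ang -6.00
fence top front sc [259.2 296.9 100. ] [844.6 241.2 100. ] len 588.1 ang -5.43
fence top back sc [258.2 307.  100. ] [843.8 251.7 100. ] len 588.2 ang -5.40
parked top back sd [277.4 286.6  68. ] [387.1 276.7  68. ] len 110.2 ang -5.14
parked base front top sd [272.6 197.9  20. ] [380.7 190.1  20. ] len 108.4 ang -4.13
parked base front top sc [273.2 204.2  20. ] [382.5 193.5  20. ] len 109.8 ang -5.59
carton top front sd [695.7 160.9  65. ] [803.1 148.6  65. ] len 108.1 ang -6.55
carton left top sc [695.8 167.   65. ] [806.1 154.5  65. ] len 111.0 ang -6.48
```

Jogger origin is about (510,-92), heading 15.8° (edges 150/90 check out). Fence face is near (547,264), heading -5.5°, so the target origin is about (543,219). I'm moving above the handle, about (512,-100), at the current height.

```bash
for i in 1; do python3 -m pendant '[[0.08,-0.18,0,-0.02,-1],[0.16,-0.36,0,-0.04,-1],[0.24,-0.54,0,-0.06,-1],[0.32,-0.72,0,-0.08,-1],[0.4,-0.88,0,-0.1,-1],[0.4,-0.88,0,-0.1,-1],[0.4,-0.88,0,-0.1,-1],[0.4,-0.88,0,-0.1,-1],[0.4,-0.88,0,-0.1,-1],[0.4,-0.88,0,-0.1,-1]]'; done
python3 -m pendant '[[0.08,-0.18,0,-0.02,-1],[0.16,-0.36,0,-0.04,-1],[0.24,-0.54,0,-0.06,-1],[0.32,-0.72,0,-0.08,-1],[0.4,-0.88,0,-0.1,-1],[0.4,-0.88,0,-0.1,-1],[0.4,-0.88,0,-0.1,-1],[0.4,-0.88,0,-0.1,-1],[0.4,-0.88,0,-0.1,-1],[0.4,-0.88,0,-0.1,-1]]'
python3 -m pendant '[[0.08,-0.18,0,-0.02,-1],[0.16,-0.36,0,-0.04,-1],[0.24,-0.54,0,-0.06,-1],[0.32,-0.72,0,-0.08,-1],[0.4,-0.88,0,-0.1,-1],[0.4,-0.88,0,-0.1,-1],[0.4,-0.88,0,-0.1,-1],[0.4,-0.88,0,-0.1,-1],[0.4,-0.88,0,-0.1,-1],[0.4,-0.88,0,-0.1,-1]]'
```

```text
time_s: 1.35
position: [311.0, 341.9, 231.0]
eef_rot: [[0.782, -0.623, -0.0], [-0.623, -0.782, -0.001], [0.0, 0.001, -1.0]]
contact_force: [-0.1, 0.5, -0.4]
width: 0.999
grip_force: 0.0
time_s: 2.6
position: [411.1, 122.1, 231.3]
eef_rot: [[0.551, -0.834, -0.0], [-0.834, -0.551, -0.0], [0.0, 0.0, -1.0]]
contact_force: [0.3, 0.9, 0.1]
width: 1.001
grip_force: 0.0
time_s: 3.85
position: [511.2, -97.9, 231.5]
eef_rot: [[0.266, -0.964, 0.0], [-0.964, -0.266, 0.0], [0.0, -0.0, -1.0]]
contact_force: [0.5, 0.1, 0.2]
width: 0.999
grip_force: 0.0
```

Run:
```python
from h import *
import cv2
o=env.observe(); im=env.grab_frame('wrist'); cv2.imwrite('pics/w1.png',im[:,:,::-1])
p=env.camera_params('wrist'); print({k:p[k] for k in p if k not in('T',)}); print(o['time_s'],o['position'],np.round(o['eef_rot'],3))
```

```text
{'fx': 325.19226210127806, 'fy': 325.19226210127806, 'cx': 273.61177259252827, 'cy': 208.778722624336, 'mount': array([[   0. ,   -1. ,   -0.3,   70.1],
       [   1. ,    0. ,    0. ,    0.1],
       [  -0. ,   -0.3,    1. , -142.3],
       [   0. ,    0. ,    0. ,    1. ]])}
3.85 [511.2 -97.9 231.5] [[ 0.3 -1.   0. ]
 [-1.  -0.3  0. ]
 [ 0.  -0.  -1. ]]
```

View pics/w1.png

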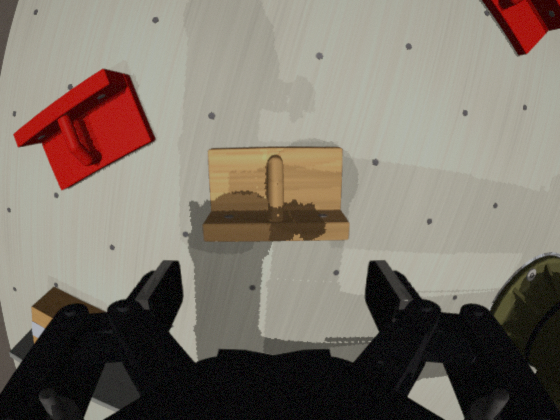

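The wrist view shows the block centred, its handle vertical at column 276 (rows 158–215), and base corners at (209,149) and (342,149). The fingers straddle column 274.

```bash
cat >> h.py <<'E'
def wr(u,v,z,o=None):
    o=o or env.observe();p=env.camera_params('wrist');M=np.array(p['mount']);R=np.array(o['eef_rot'])
    a,b=u-p['cx'],v-p['cy'];r=np.hypot(a,b);th=r/p['fx']
    d=np.array([a/r*np.sin(th),b/r*np.sin(th),np.cos(th)])
    d=R@M[:3,:3]@d;c=np.array(o['position'])+R@M[:3,3]
    return c+d*(z-c[2])/d[2]
E
python3 - <<'E'
from h import *
rep('base front top',wr(342,149,20),wr(209,149,20))
rep('up top back',wr(349,239.5,68),wr(204,240.5,68))
rep('handle',wr(275,160,60),wr(278,210,64))
rep('base->up foot', wr(342,149,20), wr(345,212,68))
E
```

```text
base front top [ 447.7 -152.9   20. ] [ 588.9 -113.7   20. ] len 146.6 ang 15.50
up top back [422.3 -69.   68. ] [565.7 -28.3  68. ] len 149.1 ang 15.84
handle [ 517.1 -125.7   60. ] [501.  -78.9  64. ] len 49.4 ang 108.95
base->up foot [ 447.7 -152.9   20. ] [436.3 -95.8  68. ] len 58.2 ang 101.33
```

```bash
python3 -m pendant '[[-0.008,-0.008,-0.15,0,-1],[-0.008,-0.008,-0.3,0,-1],[-0.008,-0.008,-0.45,0,-1],[-0.008,-0.008,-0.6,0,-1],[-0.008,-0.008,-0.68,0,-1],[-0.008,-0.008,-0.74,0,-1],[-0.008,-0.008,-0.79,0,-1],[-0.008,-0.008,-0.79,0,-1],[-0.008,-0.008,-0.79,0,-1],[-0.008,-0.008,-0.79,0,-1]]'
python3 -m pendant '[[0,0,0,0,-0.5],[0,0,0,0,0],[0,0,0,0,0.3],[0,0,0,0,0.5],[0,0,0,0,0.7],[0,0,0,0,1],[0,0,0,0,1],[0,0,0,0,1],[0,0,0,0,1],[0,0,0,0,1]]'
```

```text
time_s: 5.15
position: [509.8, -100.4, 34.6]
eef_rot: [[0.265, -0.964, 0.001], [-0.964, -0.265, -0.0], [0.0, -0.001, -1.0]]
contact_force: [-0.3, 0.3, -0.1]
width: 0.998
grip_force: 0.0
time_s: 6.4
position: [509.4, -100.4, 34.0]
eef_rot: [[0.265, -0.964, 0.0], [-0.964, -0.265, -0.0], [0.0, -0.0, -1.0]]
contact_force: [-1.6, 0.6, 3.2]
width: 0.176
grip_force: 58.5
```

```bash
python3 -m pendant '[[0.004,0.03,0,-0.006,1],[0.01,0.09,0,-0.02,1],[0.016,0.16,0,-0.034,1],[0.024,0.23,0,-0.048,1],[0.032,0.31,0,-0.064,1],[0.04,0.39,0,-0.08,1],[0.048,0.47,0,-0.096,1],[0.054,0.54,0,-0.11,1],[0.06,0.59,0,-0.116,1],[0.06,0.6,0,-0.116,1]]'
python3 -m pendant '[[0.004,0.03,0,0,1],[0.01,0.08,0,0,1],[0.016,0.14,0,0,1],[0.024,0.2,0,0,1],[0.032,0.27,0,0,1],[0.04,0.34,0,0,1],[0.048,0.4,0,0,1],[0.056,0.46,0,0,1],[0.064,0.5,0,0,1],[0.064,0.5,0,0,1]]'
python3 - <<'E'
from h import *
import cv2
a=env.grab_frame('scene')[120:340,220:480,::-1]; b=env.grab_frame('side')[80:250,165:385,::-1]
env.grab_frame('wrist')
cv2.imwrite('pics/sd2.png',cv2.resize(b,None,fx=3.5,fy=3.5,interpolation=cv2.INTER_CUBIC))
cv2.imwrite('pics/sc2.png',cv2.resize(a,None,fx=2.7,fy=2.7,interpolation=cv2.INTER_CUBIC))
cv2.imwrite('pics/w2.png',env.grab_frame('wrist')[:,:,::-1])
E
```

```text
time_s: 7.65
position: [524.3, 49.5, 34.0]
eef_rot: [[-0.096, -0.995, -0.0], [-0.995, 0.096, -0.001], [0.001, -0.0, -1.0]]
contact_force: [-0.6, -5.7, 3.8]
width: 0.163
grip_force: 58.9
time_s: 8.9
position: [540.3, 175.1, 34.0]
eef_rot: [[-0.095, -0.995, 0.0], [-0.995, 0.095, 0.0], [-0.0, -0.0, -1.0]]
contact_force: [-0.7, -0.8, 5.9]
width: 0.166
grip_force: 58.9
```

View pics/w2.png

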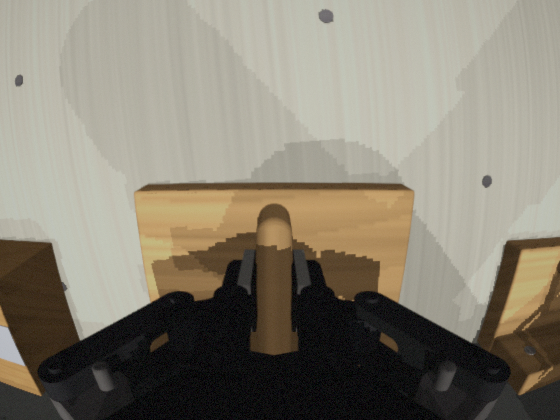

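The wrist picture shows the handle between the pads. The base front edge runs (136,190)–(412,188), the parked block's near corner is at about (508,241), and the carton is on the left.

Run:
```python
from h import *
rep('base front top',wr(413,190,20),wr(136,191,20))
print(wr(508,241,20))
o=env.observe();print(o['position'])
a=wr(413,190,20);b=wr(136,191,20);m=(a+b)/2;d=(b-a)[:2]/np.hypot(*(b-a)[:2]);n=np.array([-d[1],d[0]])
print('origin',m[:2]+45*n,'y_tcp in block',n@(np.array(o['position'])[:2]-m[:2])-45)
```

```text
base front top [463.7 147.2  20. ] [608.3 133.9  20. ] len 145.2 ang -5.25
[391.3 185.8  20. ]
[540.3 175.1  34. ]
origin [540.1 185.4] y_tcp in block -10.181422165786024
```

View pics/sc2.png

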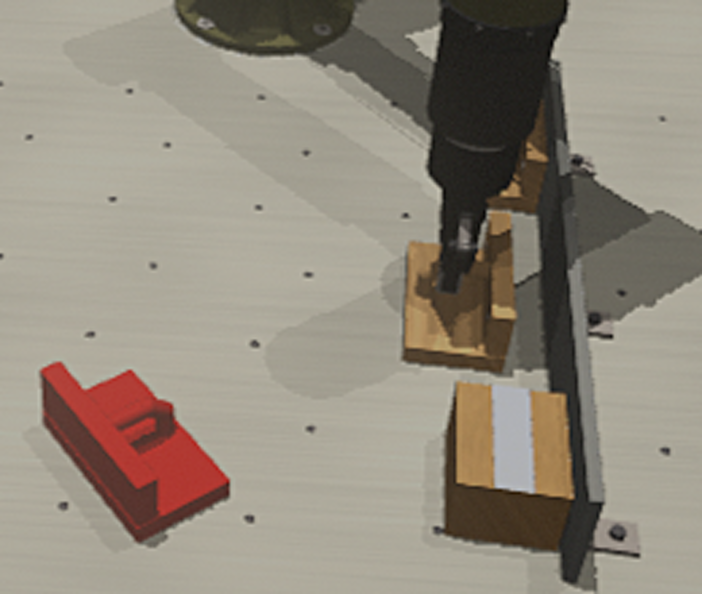

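Heading is -5.25° with about 34 mm to go. I'm advancing 26 mm, then feeling for the fence in small steps.

```bash
python3 -m pendant '[[0.001,0.01,0,0,1],[0.003,0.03,0,0,1],[0.005,0.05,0,0,1],[0.007,0.07,0,0,1],[0.009,0.09,0,0,1],[0.01,0.1,0,0,1],[0.01,0.104,0,0,1],[0.01,0.104,0,0,1],[0.01,0.104,0,0,1],[0.01,0.104,0,0,1]]'
python3 -m pendant '[[0,0.002,0,0,1],[0,0.004,0,0,1],[0.001,0.006,0,0,1],[0.001,0.008,0,0,1],[0.001,0.01,0,0,1],[0.001,0.012,0,0,1],[0.001,0.014,0,0,1],[0.001,0.016,0,0,1],[0.001,0.016,0,0,1],[0.001,0.016,0,0,1]]'
```

```text
time_s: 10.35
position: [542.8, 199.1, 34.0]
eef_rot: [[-0.097, -0.995, -0.0], [-0.995, 0.097, -0.002], [0.002, 0.0, -1.0]]
contact_force: [-0.6, -5.8, 6.0]
width: 0.164
grip_force: 59.1
time_s: 11.6
position: [543.0, 203.0, 34.0]
eef_rot: [[-0.097, -0.995, -0.0], [-0.995, 0.097, -0.003], [0.003, 0.0, -1.0]]
contact_force: [0.2, -6.2, 5.6]
width: 0.167
grip_force: 59.1
```

```bash
python3 -m pendant '[[0,0.002,0,0,1],[0,0.004,0,0,1],[0.001,0.006,0,0,1],[0.001,0.008,0,0,1],[0.001,0.01,0,0,1],[0.001,0.012,0,0,1],[0.001,0.012,0,0,1],[0.001,0.012,0,0,1],[0.001,0.012,0,0,1],[0.001,0.012,0,0,1]]'
python3 -m pendant '[[0,0.002,0,0,1],[0,0.004,0,0,1],[0.001,0.006,0,0,1],[0.001,0.008,0,0,1],[0.001,0.008,0,0,1],[0.001,0.008,0,0,1],[0.001,0.008,0,0,1],[0.001,0.008,0,0,1],[0.001,0.008,0,0,1],[0.001,0.008,0,0,1]]'
python3 -c "
from h import *
o=env.observe();print(o['moment'],o['contact_force'])"
```

```text
time_s: 12.85
position: [543.3, 205.9, 34.0]
eef_rot: [[-0.097, -0.995, -0.001], [-0.995, 0.097, -0.003], [0.003, 0.0, -1.0]]
contact_force: [0.3, -5.8, 5.9]
width: 0.171
grip_force: 59.1
time_s: 14.1
position: [543.5, 207.9, 34.0]
eef_rot: [[-0.097, -0.995, -0.001], [-0.995, 0.097, -0.003], [0.003, 0.0, -1.0]]
contact_force: [-0.6, -6.8, 5.7]
width: 0.168
grip_force: 59.1
[-2.1  0.3  0. ] [-0.6 -6.8  5.7]
```

```bash
python3 -m pendant '[[0,0.002,0,0,1],[0,0.004,0,0,1],[0.001,0.006,0,0,1],[0.001,0.008,0,0,1],[0.001,0.008,0,0,1],[0.001,0.008,0,0,1],[0.001,0.008,0,0,1],[0.001,0.008,0,0,1],[0.001,0.008,0,0,1],[0.001,0.008,0,0,1]]'
python3 -m pendant '[[0,0.002,0,0,1],[0,0.004,0,0,1],[0.001,0.006,0,0,1],[0.001,0.008,0,0,1],[0.001,0.008,0,0,1],[0.001,0.008,0,0,1],[0.001,0.008,0,0,1],[0.001,0.008,0,0,1],[0.001,0.008,0,0,1],[0.001,0.008,0,0,1]]'
python3 -c "
from h import *
o=env.observe();print(o['moment'],o['contact_force'])"
```

```text
time_s: 15.35
position: [543.7, 209.9, 34.0]
eef_rot: [[-0.097, -0.995, -0.001], [-0.995, 0.097, -0.003], [0.003, 0.0, -1.0]]
contact_force: [-0.8, -6.6, 6.0]
width: 0.17
grip_force: 59.1
time_s: 16.6
position: [543.9, 211.9, 34.0]
eef_rot: [[-0.097, -0.995, -0.001], [-0.995, 0.097, -0.003], [0.003, 0.0, -1.0]]
contact_force: [-0.5, -6.5, 7.0]
width: 0.166
grip_force: 59.1
[-2.   0.3  0. ] [-0.5 -6.5  7. ]
```

```bash
python3 -m pendant '[[0,0.002,0,0,1],[0,0.004,0,0,1],[0.001,0.006,0,0,1],[0.001,0.008,0,0,1],[0.001,0.008,0,0,1],[0.001,0.008,0,0,1],[0.001,0.008,0,0,1],[0.001,0.008,0,0,1],[0.001,0.008,0,0,1],[0.001,0.008,0,0,1]]'
python3 -m pendant '[[0,0.002,0,0,1],[0,0.004,0,0,1],[0.001,0.006,0,0,1],[0.001,0.008,0,0,1],[0.001,0.008,0,0,1],[0.001,0.008,0,0,1],[0.001,0.008,0,0,1],[0.001,0.008,0,0,1],[0.001,0.008,0,0,1],[0.001,0.008,0,0,1]]'
python3 -c "
from h import *
o=env.observe();print(o['moment'],o['contact_force'])"
```

```text
time_s: 17.85
position: [544.2, 213.9, 34.0]
eef_rot: [[-0.097, -0.995, -0.001], [-0.995, 0.097, -0.003], [0.003, 0.001, -1.0]]
contact_force: [-1.5, -6.8, 6.1]
width: 0.171
grip_force: 59.1
time_s: 19.1
position: [544.2, 214.5, 34.0]
eef_rot: [[-0.097, -0.995, -0.002], [-0.995, 0.097, -0.005], [0.005, 0.001, -1.0]]
contact_force: [-2.0, -10.5, 8.5]
width: 0.171
grip_force: 59.3
[-3.5  0.6  0. ] [ -2.  -10.5   8.5]
```

Contact (force rises from 6 to 10.5 N). I'll press slightly more, then release and rise.

```bash
python3 -m pendant '[[0,0.003,0,0,1],[0,0.006,0,0,1],[0,0.006,0,0,1],[0,0.006,0,0,1],[0,0.006,0,0,1],[0,0.006,0,0,0.6],[0,0.006,0,0,0],[0,0.006,0,0,-0.5],[0,0.006,0,0,-1],[0,0.006,0,0,-1]]'
python3 -m pendant '[[0,0,0,0,-1],[0,0,0.02,0,-1],[0,0,0.06,0,-1],[0,0,0.14,0,-1],[0,0,0.24,0,-1],[0,0,0.32,0,-1],[0,0,0.4,0,-1],[0,0,0.5,0,-1],[0,0,0.5,0,-1],[0,0,0.5,0,-1]]'
python3 - <<'E'
from h import *
import cv2
o=env.observe();print(o['position']);cv2.imwrite('pics/w3.png',env.grab_frame('wrist')[:,:,::-1])
E
```

```text
time_s: 20.35
position: [544.4, 219.3, 33.7]
eef_rot: [[-0.095, -0.995, -0.0], [-0.995, 0.095, 0.0], [-0.0, 0.0, -1.0]]
contact_force: [0.4, -0.3, -1.2]
width: 0.997
grip_force: 0.0
time_s: 21.6
position: [544.2, 219.1, 158.4]
eef_rot: [[-0.096, -0.995, -0.001], [-0.995, 0.096, -0.0], [0.0, 0.001, -1.0]]
contact_force: [-0.4, 0.3, 0.1]
width: 0.997
grip_force: 0.0
[544.2 219.1 158.4]
```

View pics/w3.png

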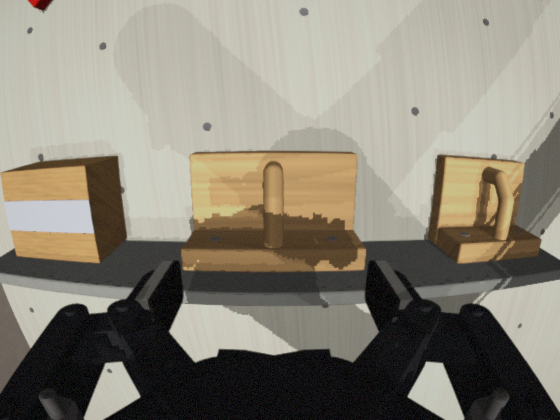

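The block stands against the fence at columns 190–360 between carton (123) and parked block (433), its handle outward at column 273. I'm measuring it and planning the flush-up pushes.

Run:
```python
from h import *
rep('base front top',wr(356,153,20),wr(191,153.5,20))
rep('upright top back',wr(365,269,68),wr(183,270,68))
rep('fence top front',wr(540,280,100),wr(20,280,100))
rep('parked base front: ',wr(438,156,20),wr(438,156,20))
rep('carton right-foot near',wr(124,208,0),wr(118,157,65))
```

```text
base front top [467.1 185.9  20. ] [611.9 172.5  20. ] len 145.4 ang -5.31
upright top back [473.4 274.4  68. ] [621.8 260.9  68. ] len 149.0 ang -5.19
fence top front [300.  300.1 100. ] [776.6 251.6 100. ] len 479.1 ang -5.82
parked base front:  [384.8 193.2  20. ] [384.8 193.2  20. ] len 0.0 ang 0.00
carton right-foot near [698.5 220.    0. ] [660.5 163.2  65. ] len 68.4 ang -123.83
```

```bash
python3 -m pendant '[[0.04,-0.08,0,0,-0.5],[0.09,-0.16,0,0,0],[0.13,-0.25,0,0,1],[0.168,-0.318,0,0,1],[0.168,-0.318,0,0,1],[0.168,-0.318,-0.1,0,1],[0.168,-0.318,-0.25,0,1],[0.168,-0.318,-0.4,0,1],[0.168,-0.318,-0.52,0,1],[0.168,-0.318,-0.58,0,1]]'
python3 -m pendant '[[0.002,0.02,0,0,1],[0.004,0.04,0,0,1],[0.006,0.06,0,0,1],[0.008,0.07,0,0,1],[0.008,0.076,0,0,1],[0.008,0.08,0,0,1],[0.008,0.084,0,0,1],[0.008,0.084,0,0,1],[0.008,0.084,0,0,1],[0.008,0.084,0,0,1]]'
```

```text
time_s: 22.9
position: [585.3, 139.6, 11.6]
eef_rot: [[-0.095, -0.995, -0.003], [-0.995, 0.095, -0.001], [0.001, 0.003, -1.0]]
contact_force: [-0.3, 0.2, -0.0]
width: -0.001
grip_force: 0.0
time_s: 24.15
position: [588.5, 160.5, 13.7]
eef_rot: [[-0.096, -0.995, -0.0], [-0.995, 0.096, -0.0], [0.0, 0.0, -1.0]]
contact_force: [0.4, -0.3, 0.0]
width: -0.004
grip_force: 0.0
```

```bash
python3 -m pendant '[[0,0.004,0,0,1],[0,0.008,0,0,1],[0,0.012,0,0,1],[0,0.016,0,0,1],[0.001,0.018,0,0,1],[0.001,0.02,0,0,1],[0.001,0.02,0,0,1],[0.001,0.02,0,0,1],[0.001,0.02,0,0,1],[0.001,0.02,0,0,1]]'
```

```text
time_s: 25.4
position: [588.4, 163.8, 13.8]
eef_rot: [[-0.096, -0.995, -0.001], [-0.995, 0.096, -0.003], [0.003, 0.001, -1.0]]
contact_force: [-0.5, -6.8, 1.3]
width: -0.0
grip_force: 3.4
```

```bash
python3 -m pendant '[[0,0.002,0,0,1],[0,0.004,0,0,1],[0,0.006,0,0,1],[0,0.008,0,0,1],[0,0.008,0,0,1],[0,0.008,0,0,1],[0,0.008,0,0,1],[0,0.008,0,0,1],[0,0.008,0,0,1],[0,0.008,0,0,1]]'
```

```text
time_s: 26.65
position: [588.4, 164.0, 13.8]
eef_rot: [[-0.097, -0.995, -0.002], [-0.995, 0.097, -0.006], [0.006, 0.002, -1.0]]
contact_force: [-1.2, -12.4, 1.8]
width: -0.001
grip_force: 6.3
```

```bash
python3 -m pendant '[[0,-0.03,0,0,1],[-0.004,-0.08,0,0,1],[-0.1,-0.07,0,0,1],[-0.2,-0.06,0,0,1],[-0.3,-0.05,0,0,1],[-0.4,-0.04,0,0,1],[-0.4,-0.02,0,0,1],[-0.4,0,0,0,1],[-0.399,0.01,0,0,1],[-0.399,0.014,0,0,1]]'
python3 -m pendant '[[0,0.004,0,0,1],[0,0.008,0,0,1],[0,0.012,0,0,1],[0,0.016,0,0,1],[0,0.018,0,0,1],[0,0.018,0,0,1],[0,0.018,0,0,1],[0,0.018,0,0,1],[0,0.018,0,0,1],[0,0.018,0,0,1]]'
```

```text
time_s: 27.9
position: [489.3, 171.1, 13.5]
eef_rot: [[-0.096, -0.995, -0.0], [-0.995, 0.096, -0.0], [0.0, 0.0, -1.0]]
contact_force: [-0.0, -0.4, -0.2]
width: -0.004
grip_force: 0.0
time_s: 29.15
position: [488.9, 173.3, 13.7]
eef_rot: [[-0.097, -0.995, -0.001], [-0.995, 0.097, -0.004], [0.004, 0.001, -1.0]]
contact_force: [1.8, -9.3, 1.1]
width: -0.002
grip_force: 4.2
```

```bash
python3 -m pendant '[[0,0.002,0,0,1],[0,0.004,0,0,1],[0,0.006,0,0,1],[0,0.006,0,0,1],[0,0.006,0,0,1],[0,0.006,0,0,1],[0,0.006,0,0,1],[0,0.006,0,0,1],[0,0.006,0,0,1],[0,0.006,0,0,1]]'
```

```text
time_s: 30.4
position: [488.9, 173.4, 13.6]
eef_rot: [[-0.097, -0.995, -0.002], [-0.995, 0.097, -0.007], [0.007, 0.001, -1.0]]
contact_force: [2.5, -13.3, 1.6]
width: 0.001
grip_force: 6.6
```

Both ends are firm against the fence (front-edge slope -5.4°). I'm backing off, rising and taking a final look.

```bash
python3 -m pendant '[[0,-0.03,0,0,1],[-0.005,-0.08,0,0,1],[-0.01,-0.16,0,0,1],[-0.015,-0.24,0.05,0,1],[-0.02,-0.32,0.2,0,1],[-0.02,-0.4,0.4,0,1],[-0.02,-0.5,0.6,0,1],[-0.02,-0.6,0.8,0,1],[-0.02,-0.6,0.9,0,1],[-0.02,-0.6,0.9,0,1]]'
python3 - <<'E'
from h import *
import cv2
a=env.grab_frame('scene')[120:340,220:480,::-1]; b=env.grab_frame('side')[90:250,165:385,::-1]
c=cv2.resize(a,None,fx=2.7,fy=2.7,interpolation=cv2.INTER_CUBIC)
cv2.imwrite('pics/sc4.png',c)
cv2.imwrite('pics/sd4.png',cv2.resize(b,None,fx=3.6,fy=3.6,interpolation=cv2.INTER_CUBIC))
E
```

```text
time_s: 31.65
position: [484.5, 26.0, 242.3]
eef_rot: [[-0.097, -0.995, 0.005], [-0.995, 0.097, 0.002], [-0.002, -0.005, -1.0]]
contact_force: [-0.4, 1.0, -0.3]
width: 0.004
grip_force: 0.0
```

View pics/sc4.png

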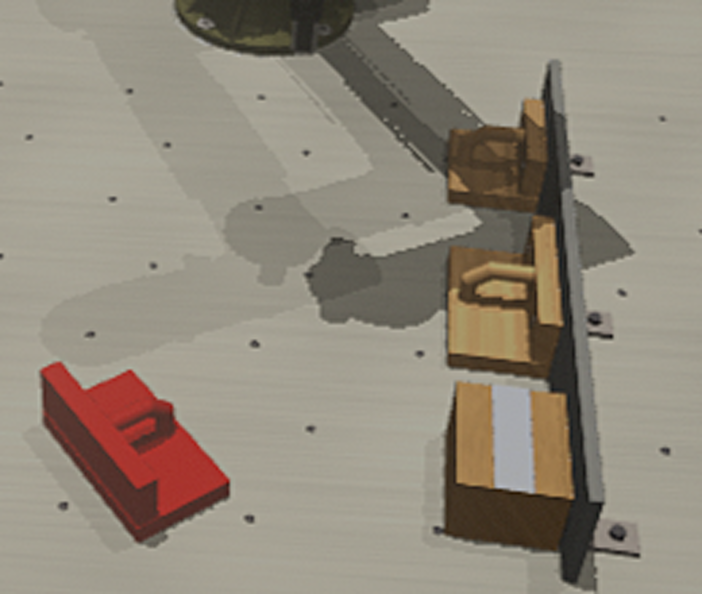

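The block stands flush against the fence, with its upright top edge at (545,218)–(558,322) along the face and its handle outward. It is between the parked block and the carton, and nothing else has moved. Handing in.

```bash
python3 -c "
from workcell import env
print(env.hand_in())"
```

```text
the job is handed in; nothing more can be done
None
```

The wooden jogging block is parked flush against the fence, handle outward, about midway between the parked block and the carton (gaps measured at 82 and 86 mm); the parked block, carton and nearest red block looked unmoved in the final view, and the job was handed in at about 32 s.

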